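# Lay up two serving boards from the lazy susan

## Task

Lay up the two serving boards with the things from the lazy susan: on the long board a soju glass on each of the round end pads and the toothpick holder on the square pad in the middle; on the short board the sauce dish on the large pad and the remaining soju glass on the small pad. Stand each thing upright and well centred on its pad, set it down gently without dropping or tipping it, and leave the napkin box and the shaker where they are.

Things in the scene. Friction and masses are not known exactly. Their poses are not given: they have to be found in the camera images.
- glass0_mid (a point): one of three identical, interchangeable clear soju glasses: open top, diameter 43 mm at the foot, 49 mm at the rim, 60 mm high, wall 4 mm, 90 g. Starts upright on the black turntable (fixed, 270 mm disc, its top 25 mm above the bar), where the five things stand in a ring of 90 mm radius, 105 mm apart, in random order. This point is on its axis, half-way up, 30 mm above its foot; z up.
- glass1_mid (a point): one of three identical, interchangeable clear soju glasses: open top, diameter 43 mm at the foot, 49 mm at the rim, 60 mm high, wall 4 mm, 90 g. Starts upright on the black turntable (fixed, 270 mm disc, its top 25 mm above the bar), where the five things stand in a ring of 90 mm radius, 105 mm apart, in random order. This point is on its axis, half-way up, 30 mm above its foot; z up.
- glass2_mid (a point): one of three identical, interchangeable clear soju glasses: open top, diameter 43 mm at the foot, 49 mm at the rim, 60 mm high, wall 4 mm, 90 g. Starts upright on the black turntable (fixed, 270 mm disc, its top 25 mm above the bar), where the five things stand in a ring of 90 mm radius, 105 mm apart, in random order. This point is on its axis, half-way up, 30 mm above its foot; z up.
- dish_mid (a point): small round white ceramic sauce dish with upright sides, open at the top: 62 mm outside diameter (52 mm at the foot, full width from 7 mm up), 30 mm high, wall 5 mm, about 120 g; starts on the turntable. This point is on its axis, half-way up (15 mm above its foot); z up.
- holder_mid (a point): stainless steel toothpick holder, a solid-sided cylinder with a shut domed flip-top lid that does not move here: 42 mm diameter, 68 mm high (straight sides up to 56 mm), about 150 g; starts on the turntable. This point is on its axis, 34 mm above its foot; z up.
- long_board: long dark wooden serving board, 260 x 95 mm, 12 mm thick, fixed to the bar. Origin at the centre of its underside, x along its length, y across it, z up. Cork pads flush in its top, all on the centre line y = 0: a square 50 mm pad in the middle (x = 0) and a round 58 mm pad near each end (x = -85 mm and x = +85 mm). Pads are centred there.
- short_board: short dark wooden serving board, 170 x 100 mm, 12 mm thick, fixed to the bar, lying at any yaw. Origin at the centre of its underside, x along its length, y across it, z up. Two round cork pads flush in its top on the centre line y = 0: a large one, 76 mm, centred at x = -40 mm, and a small one, 58 mm, centred at x = +45 mm.
- napkins_mid (a point): bystander, to be left alone: black napkin box, 70 x 110 mm, 65 mm high (paper to 75 mm), at the far edge of the bar. This point is its centre, 32 mm up; y along its longer side.
- shaker_mid (a point): bystander, to be left alone: white shaker with a steel top, 44 mm diameter, 75 mm high, at the far edge of the bar. This point is on its axis, 37 mm up.

How it is judged:
At the end, for the whole second after the job is handed in: A glass on each round end pad of the long board and on the small pad of the short board, the holder on the square pad, the dish on the large pad; each within 12 mm of its pad centre along and across, resting on the board (5 mm), upright within 7 degrees, released, at rest (((x of glass0_mid in the frame of long_board between -0.097 and -0.073 m and y of glass0_mid in the frame of long_board between -0.012 and 0.012 m and z of glass0_mid in the frame of long_board between 0.037 and 0.047 m) or (x of glass1_mid in the frame of long_board between -0.097 and -0.073 m and y of glass1_mid in the frame of long_board between -0.012 and 0.012 m and z of glass1_mid in the frame of long_board between 0.037 and 0.047 m) or (x of glass2_mid in the frame of long_board between -0.097 and -0.073 m and y of glass2_mid in the frame of long_board between -0.012 and 0.012 m and z of glass2_mid in the frame of long_board between 0.037 and 0.047 m)) and ((x of glass0_mid in the frame of long_board between 0.073 and 0.097 m and y of glass0_mid in the frame of long_board between -0.012 and 0.012 m and z of glass0_mid in the frame of long_board between 0.037 and 0.047 m) or (x of glass1_mid in the frame of long_board between 0.073 and 0.097 m and y of glass1_mid in the frame of long_board between -0.012 and 0.012 m and z of glass1_mid in the frame of long_board between 0.037 and 0.047 m) or (x of glass2_mid in the frame of long_board between 0.073 and 0.097 m and y of glass2_mid in the frame of long_board between -0.012 and 0.012 m and z of glass2_mid in the frame of long_board between 0.037 and 0.047 m)) and ((x of glass0_mid in the frame of short_board between 0.033 and 0.057 m and y of glass0_mid in the frame of short_board between -0.012 and 0.012 m and z of glass0_mid in the frame of short_board between 0.037 and 0.047 m) or (x of glass1_mid in the frame of short_board between 0.033 and 0.057 m and y of glass1_mid in the frame of short_board between -0.012 and 0.012 m and z of glass1_mid in the frame of short_board between 0.037 and 0.047 m) or (x of glass2_mid in the frame of short_board between 0.033 and 0.057 m and y of glass2_mid in the frame of short_board between -0.012 and 0.012 m and z of glass2_mid in the frame of short_board between 0.037 and 0.047 m)) and x of holder_mid in the frame of long_board between -0.012 and 0.012 m and y of holder_mid in the frame of long_board between -0.012 and 0.012 m and z of holder_mid in the frame of long_board between 0.041 and 0.051 m and x of dish_mid in the frame of short_board between -0.052 and -0.028 m and y of dish_mid in the frame of short_board between -0.012 and 0.012 m and z of dish_mid in the frame of short_board between 0.022 and 0.032 m and angle between each of glass0_mid, glass1_mid, glass2_mid, dish_mid, holder_mid's own z axis and vertical below 0.12 rad and linear speed of each of glass0, glass1, glass2, dish, holder below 0.02 m/s); the robot touches nothing.
It fails at once if a glass, the dish or the toothpick holder is tipped over (more than 40 degrees) (angle between any of glass0_mid, glass1_mid, glass2_mid, dish_mid, holder_mid's own z axis and vertical above 0.7 rad).
It fails at once if a glass, the dish or the toothpick holder is dropped or thrown (moves at over 0.6 m/s, a fall of about 18 mm, out of the fingers) ((linear speed of glass0 above 0.6 m/s and contact force between glass0 and the fingers below 0.02 N) or (linear speed of glass1 above 0.6 m/s and contact force between glass1 and the fingers below 0.02 N) or (linear speed of glass2 above 0.6 m/s and contact force between glass2 and the fingers below 0.02 N) or (linear speed of dish above 0.6 m/s and contact force between dish and the fingers below 0.02 N) or (linear speed of holder above 0.6 m/s and contact force between holder and the fingers below 0.02 N)).
It fails at once if the napkin box or the shaker is shifted by more than 20 mm (distance of any of napkins_mid, shaker_mid from where it was at the start of the episode above 0.02 m).
It also fails if it takes over 128 s, if anything falls off the work surface, if the arm or the gripper's body presses on something with over 40 N, if the wrist force passes 120 N, or if a joint passes its speed limit or range.

## Robot

A 6-joint arm with a two-finger parallel gripper is mounted at the origin on the work surface. World frame = base frame: x ahead of the robot, y to its left, z up, the work surface at z = 0. Lengths are in m, angles in rad, forces in N, time in s.
With the tool pointing down it reaches from about 0.25 to 0.775 m from the base axis. Payload 4 kg.
Tool frame: the origin (TCP) lies at the very end of the fingers, on their centre line; the grasp point (between the pads) lies 19 mm behind it; z points along the fingers, y is the direction in which the jaws open and shut (so a half turn about z gives the same grasp; the last joint's range is limited). The gripper opens to 94 mm and grips with 3 to 60 N. Pads are 16 mm wide; open, the fingers measure 119 mm over their backs; the gripper's body (75 mm by 177 mm) begins 78 mm behind the grasp point.
Start: joints at [-1.375, 0.087, 1.371, -0, 1.684, -0.103], TCP at [0.162, -0.526, 0.206] pointing down, gripper open.
Joint ranges: [-3.1, 3.1], [-0.76, 2.03], [0.27, 2.55], [-1.08, 4.22], [0.17, 2.65], [-2.57, 2.57]. Speed limits (rad/s): [2.79, 2.79, 3.14, 3.14, 3.14, 3.14].

## Interface

Orientations are given as [roll, pitch, yaw] about the fixed x, y, z axes, in that order (R = Rz(yaw) Ry(pitch) Rx(roll)).
In Python, from bench import robot, snapshot, calibration gives the robot as it stands. The module is installed in compiled form; this text tells all that it offers.
- The arm moves only by the tool servo_tool, never from a script. Its argument "series" is text: rows parted by semicolons, each of 5 numbers parted by spaces: the closure, from -1 (fully open) to 1 (shut), then the shift along the tool's x, y, z in cm, then the turn about the tool's z in rad. A call has 1 to 20 rows; each row is the pose to reach, as a shift and turn from the pose commanded when the call began, along the tool's axes at that moment; what a row does not reach only later rows make up. A row lasts 1/12 s, in which the tool goes at most 41.7 mm and 7.16 degrees, less where a joint would pass 70% of its speed; a pose out of reach is approached as far as the arm can. A call with a gripper value outside its range is refused whole. The fingers move at their own pace and stop on an object; the grip force is fixed at half the most. Time passes only in rows, so rows that repeat a pose let the fingers close. It gives the time, the measured TCP pose, the force and the opening at its end, in the units of the state.
- robot.get_obs(): the state, without advancing time (a new reading comes with each control period).
- snapshot(name): name is "scene" or "top" or "wrist"; returns (picture, depth): 480x640x3 uint8, red, green, blue; 480x640 float32, m along the optical axis (not along the pixel's ray), 0 where there is no reading.
- calibration(name): a dict with "fx", "fy", "cx", "cy" (pixels), "rvec" (rotation vector, rad) and "tvec" (3), from world to camera coordinates, as OpenCV has them; the wrist camera has in their place "tool_from_camera" (4x4, takes a point from camera to tool coordinates, whose origin is the TCP and whose axes are the flange's). Camera axes: x right, y down, z forward; pixel columns grow to the right and rows downward; lengths in m; the calibration is good to about 2 mm. The wrist camera is an equidistant fisheye: a pixel r from the principal point sees the ray r / f radians off the axis. A picture is of the moment at which its call begins: read the wrist's pose just before it. calibration takes no time and is no camera call.
- robot.close_job(): hands the job in, once; it reports no verdict.
The state is a dict: "time": time; "joint_positions": joint angles; "qvel": joint speeds; "joint_torque": joint torques, N m; "tool_pos": TCP position; "ee_rot": TCP orientation; "wrist_force": force on the tool from outside, world axes, zero at the start; "wrist_torque": the same for the moment, N m; "width": finger opening in m.
Only numpy, scipy, OpenCV 4.12 (cv2) and the standard library are available. Lean on these libraries where they do the work, as an engineer would, in place of code of your own. Each camera call takes 0.05 s, during which the arm holds its last target. There are 200 camera calls.

## Working session

There is one attempt and no reset: what is moved stays moved. The work goes in short steps, Python scripts to look and compute and a tool call to move; the robot and the scene stay as the last step left them, time stands still between calls to the robot, and variables do not carry over. Pictures are saved under pics/ and viewed, about 12 in all and at most 16, crops included, and the job is handed in when it is done.

Besides the shell and the picture viewer there is one more tool, called as name(argument=value, ...) on one line, values as JSON. servo_tool: Moves the arm, as the interface text tells. Its arguments: {"type":"object","properties":{"series":{"type":"string"}},"required":["series"]}

```bash
mkdir -p pics
cat > h.py <<'E'
import numpy as np, cv2
from bench import robot, snapshot, calibration
def save(n,f):
    p,d=snapshot(n); cv2.imwrite(f'pics/{f}.png',p[:,:,::-1]); np.save(f'pics/{f}.npy',d); return p,d
def pix2world(n,u,v,z):
    c=calibration(n);R=cv2.Rodrigues(np.array(c['rvec'],float))[0];t=np.array(c['tvec'],float).ravel()
    ray=R.T@np.array([(u-c['cx'])/c['fx'],(v-c['cy'])/c['fy'],1]);o=-R.T@t
    return o+ray*(z-o[2])/ray[2]
E
python3 - <<'E'
from h import *
save('top','top1'); save('scene','scene1')
o=robot.get_obs(); print(o['time'],o['tool_pos'],o['ee_rot'],o['width'])
for n in('top','scene'):
    c=calibration(n);R=cv2.Rodrigues(np.array(c['rvec'],float))[0];print(n,c['fx'],-R.T@np.ravel(c['tvec']),R[2])
E
```

```text
0.1 [ 0.16180262 -0.52514895  0.20443555] [-3.13963424e+00 -1.93819974e-04  2.98784983e-01] 0.09391297903588747
top 478.9913202939598 [0.4554636  0.00288396 1.11401033] [ 0.09826102 -0.01672022 -0.9950202 ]
scene 497.16351558578816 [1.10076926 0.44844676 0.8165347 ] [-0.51614377 -0.47061532 -0.71562338]
```

View pics/top1.png

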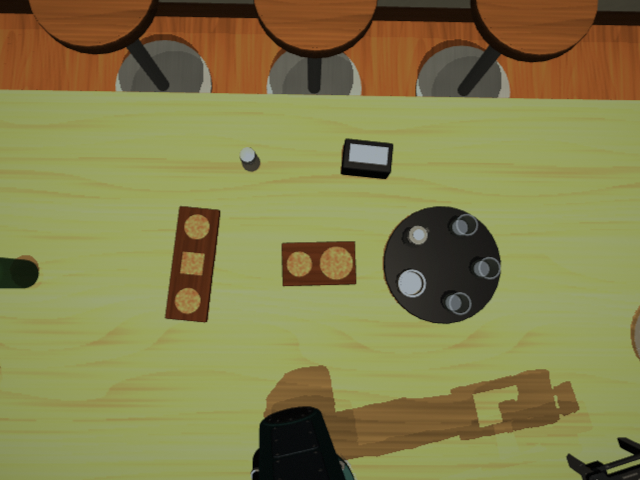

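View pics/scene1.png

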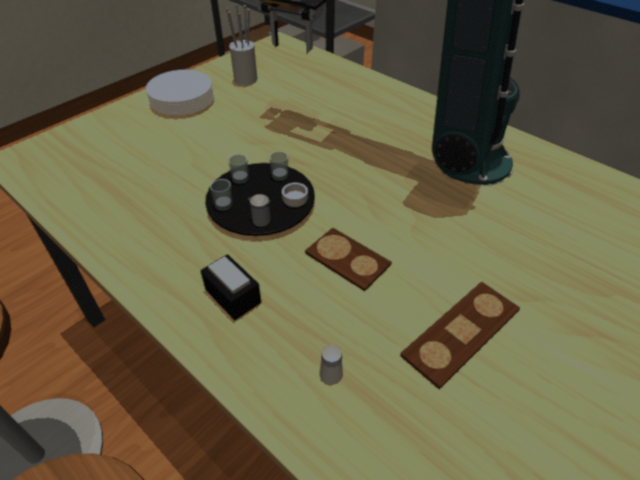

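The top view has x up and y left. The long board is at px ~(192,264) and the short board at (319,264). On the turntable, the holder is at (418,235), the dish at (411,283) and the glasses at (464,225), (487,268) and (457,303). I'll enlarge both areas.

Run:
```python
from h import *
p=cv2.imread('pics/top1.png')
def crop(f,u,v,w,h,s):
    c=cv2.resize(p[v:v+h,u:u+w],None,fx=s,fy=s,interpolation=cv2.INTER_CUBIC); c=cv2.convertScaleAbs(c,alpha=1.5)
    for i in range(0,w,10): cv2.putText(c,str(u+i),(i*s,8),0,.3,(255,255,255)); cv2.line(c,(i*s,10),(i*s,14),(255,255,255))
    for i in range(10,h,10): cv2.putText(c,str(v+i),(0,i*s+3),0,.3,(255,255,255)); cv2.line(c,(20,i*s),(24,i*s),(255,255,255))
    cv2.imwrite(f'pics/{f}.png',c)
crop('tt',380,200,125,128,4); 
# cork pads by colour
hsv=cv2.cvtColor(p,cv2.COLOR_BGR2HSV)
for roi in((160,200,65,130),(278,236,84,54)):
    u,v,w,h=roi; g=p[v:v+h,u:u+w]; m=(g[:,:,1]>90).astype(np.uint8)
    m2=m.copy()
    n,l,s,c=cv2.connectedComponentsWithStats(m2,connectivity=4)
    for k in range(1,n):
        if 150<s[k,4]<2500: 
            uv=c[k]+[u,v]; print(s[k],uv.round(1),pix2world('top',*uv,.012).round(4))
```

```text
[ 24  15  26  24 482] [196.5 226.5] [0.5917 0.2673 0.012 ]
[ 20  52  25  23 470] [192.  262.9] [0.5075 0.2745 0.012 ]
[ 15  88  26  26 505] [187.2 300.3] [0.4224 0.2823 0.012 ]
[   0    0   84   54 1376] [322.  260.7] [ 0.516  -0.0232  0.012 ]
[ 42  11  33  32 838] [335.9 262.6] [ 0.5119 -0.0552  0.012 ]
[  9  16  25  25 485] [298.8 263.5] [0.5088 0.0301 0.012 ]
```

View pics/tt.png

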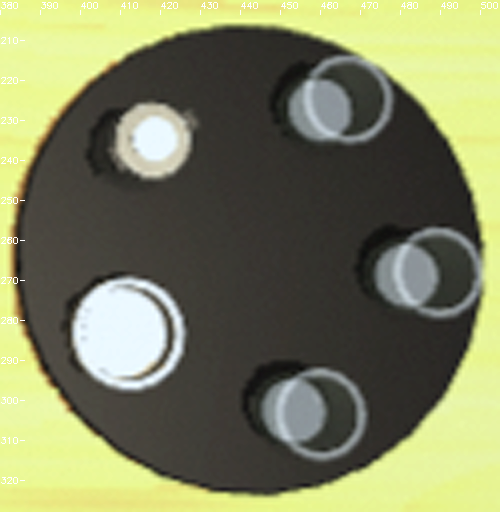

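Reading the crop, the rim centres are at A (466.5,224.5), B (489,267.5) and C (459.5,303). The holder is at (418,235), the dish at (411,283), and the disc is centred near (441.5,264.5).

Run:
```python
from h import *
c=pix2world('top',441.5,264.5,.025);print('disc',c.round(4))
P={}
for n,u,v,z in(('A',466.5,224.5,.085),('B',489,267.5,.085),('C',459.5,303,.085),('H',418,235,.083),('D',411,283.3,.055)):
    P[n]=w=pix2world('top',u,v,z);print(n,w.round(4),np.linalg.norm(w[:2]-c[:2]).round(4))
q=list('HABCD');print([np.linalg.norm(P[q[i]]-P[q[(i+1)%5]]).round(3) for i in range(5)])
```

```text
disc [ 0.5096 -0.2959  0.025 ]
A [ 0.5944 -0.3354  0.085 ] 0.0935
B [ 0.5013 -0.3824  0.085 ] 0.0869
C [ 0.4246 -0.317   0.085 ] 0.0876
H [ 0.5703 -0.2296  0.083 ] 0.0898
D [ 0.4658 -0.2193  0.055 ] 0.0882
[np.float64(0.109), np.float64(0.104), np.float64(0.101), np.float64(0.11), np.float64(0.109)]
```

servo_tool(series="-1 47.8 -16.2 3 0.299;-1 47.8 -16.2 3 0.299;-1 47.8 -16.2 3 0.299;-1 47.8 -16.2 3 0.299;-1 47.8 -16.2 3 0.299;-1 47.8 -16.2 3 0.299;-1 47.8 -16.2 3 0.299;-1 47.8 -16.2 3 0.299;-1 47.8 -16.2 3 0.299;-1 47.8 -16.2 3 0.299;-1 47.8 -16.2 3 0.299;-1 47.8 -16.2 3 0.299;-1 47.8 -16.2 3 0.299;-1 47.8 -16.2 3 0.299;-1 47.8 -16.2 3 0.299;-1 47.8 -16.2 3 0.299")

```text
time: 1.43
tool_pos: [0.5699, -0.2313, 0.1754]
ee_rot: [3.141, 0.001, -0.002]
wrist_force: [-0.1, 0.5, -0.2]
width: 0.0937
```

Run:
```python
from h import *
o=robot.get_obs(); print(o['time'],o['tool_pos'],o['ee_rot'],o['joint_positions'])
save('wrist','w1'); print(calibration('wrist'))
```

```text
1.4333 [ 0.56986248 -0.23125694  0.17539343] [ 3.14101355e+00  1.06934749e-03 -1.65555176e-03] [-4.77094653e-01  2.39909816e-01  1.25538282e+00 -1.00727191e-03
  1.64698565e+00  1.09528059e+00]
{'fx': 371.64829954431775, 'fy': 371.64829954431775, 'cx': 320.84735353716644, 'cy': 242.23285136335815, 'tool_from_camera': array([[-4.33149947e-04, -9.60833503e-01, -2.77125950e-01,
         8.24928792e-02],
       [ 9.99999893e-01, -3.71545072e-04, -2.74809877e-04,
         1.24245791e-03],
       [ 1.61081756e-04, -2.77126039e-01,  9.60833561e-01,
        -1.78642152e-01],
       [ 0.00000000e+00,  0.00000000e+00,  0.00000000e+00,
         1.00000000e+00]])}
```

View pics/w1.png

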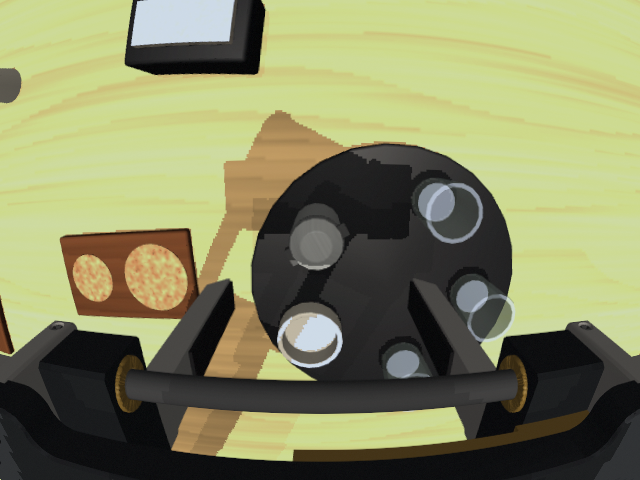

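The wrist view shows the holder at (317,243), the dish rim at (310,339), glass A's rim at (454,212) and B's at (490,318). I'll use these for a second measurement.

```bash
cat >> h.py <<'E'
from scipy.spatial.transform import Rotation as Ro
def wpix(u,v,z,pos,rot):
    c=calibration('wrist');x,y=(u-c['cx'])/c['fx'],(v-c['cy'])/c['fy'];r=np.hypot(x,y)
    d=np.array([np.sin(r)*x/r,np.sin(r)*y/r,np.cos(r)]);T=np.array(c['tool_from_camera']);R=Ro.from_euler('xyz',rot).as_matrix()
    d=R@T[:3,:3]@d;o=R@T[:3,3]+pos;return o+d*(z-o[2])/d[2]
E
python3 - <<'E'
from h import *
o=robot.get_obs()
for n,u,v,z in(('A',454.5,212,.085),('B',490,318,.085),('H',317,243,.088),('D',310,339,.055),('sL',156.5,277,.012),('sS',92.5,277.5,.012)):print(n,wpix(u,v,z,o['tool_pos'],o['ee_rot']).round(4))
E
```

```text
A [ 0.5985 -0.336   0.085 ]
B [ 0.5047 -0.3815  0.085 ]
H [ 0.5748 -0.2299  0.088 ]
D [ 0.4723 -0.2225  0.055 ]
sL [ 0.5156 -0.0584  0.012 ]
sS [0.5124 0.0277 0.012 ]
```

servo_tool(series="-1 0.2 0 4 0;-1 0.2 0 8 0;-1 0.2 0 11 0;-1 0.2 0 13 0;-1 0.2 0 14 0;-1 0.2 0 14 0;1 0.2 0 14 0;1 0.2 0 14 0;1 0.2 0 14 0;1 0.2 0 14 0;1 0.2 0 14 0;1 0.2 0 14 0;1 0.2 0 14 0;1 0.2 0 14 0")

```text
time: 2.65
tool_pos: [0.5731, -0.2299, 0.0356]
ee_rot: [-3.142, -0.0, 0.0]
wrist_force: [-0.3, 0.6, 1.0]
width: 0.0441
```

servo_tool(series="1 0 0 0 0;1 0 0 0 0;1 0 0 -3 0;1 0 0 -7 0;1 0 0 -10 0;1 -6.4 -50.3 -10 0.09;1 -6.4 -50.3 -10 0.09;1 -6.4 -50.3 -10 0.09;1 -6.4 -50.3 -10 0.09;1 -6.4 -50.3 -10 0.09;1 -6.4 -50.3 -10 0.09;1 -6.4 -50.3 -10 0.09;1 -6.4 -50.3 -10 0.09;1 -6.4 -50.3 -10 0.09;1 -6.4 -50.3 -10 0.09;1 -6.4 -50.3 -10 0.09;1 -6.4 -50.3 -10 0.09;1 -6.4 -50.3 -10 0.09;1 -6.4 -50.3 -10 0.09;1 -6.4 -50.3 -10 0.09")

```text
time: 4.32
tool_pos: [0.5089, 0.2725, 0.1347]
ee_rot: [3.14, 0.001, -0.089]
wrist_force: [0.5, -0.6, -0.8]
width: 0.0406
```

Run:
```python
from h import *
o=robot.get_obs(); print(o['tool_pos'],o['ee_rot'],o['width'])
save('wrist','w2')
```

```text
[0.50885035 0.27252982 0.13472543] [ 3.13975431e+00  6.69284225e-04 -8.90947153e-02] 0.04058574642336014
```

View pics/w2.png

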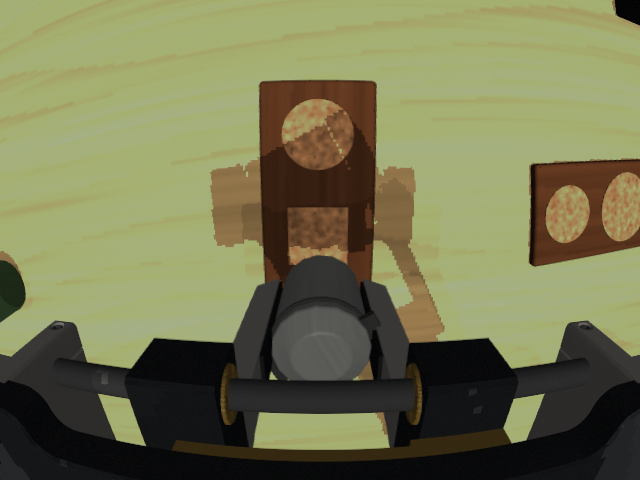

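The holder is in the jaws. The far pad is centred at px (317.5,134), and the square pad's far edge runs from (288,207) to (349,207).

Run:
```python
from h import *
o=robot.get_obs()
a=wpix(317.5,134,.012,o['tool_pos'],o['ee_rot']);b=wpix(318.5,207,.012,o['tool_pos'],o['ee_rot'])
print(a,b)
th=o['ee_rot'][2];e=np.array([np.cos(-.089),np.sin(-.089)]);print('mid from far pad',a[:2]-.085*e,'from edge',b[:2]-.025*e)
print(wpix(567.5,213.5,.012,o['tool_pos'],o['ee_rot']), wpix(622,207,.012,o['tool_pos'],o['ee_rot']),wpix(320,360,.09,o['tool_pos'],o['ee_rot']))
```

```text
[0.59460909 0.2653762  0.012     ] [0.53490871 0.27009132 0.012     ]
mid from far pad [0.50994551 0.27293122] from edge [0.51000766 0.27231339]
[0.51164819 0.02930522 0.012     ] [ 0.51416677 -0.05163382  0.012     ] [0.43978257 0.27756835 0.09      ]
```

servo_tool(series="1 0.1 0 4 0;1 0.1 0 8 0;1 0.1 0 10 0;1 0.1 0 10.8 0;1 0.1 0 11.2 0;1 0.1 0 11.3 0;1 0.1 0 11.3 0;0.5 0.1 0 11.3 0;0 0.1 0 11.3 0;-0.5 0.1 0 11.3 0;-1 0.1 0 11.3 0;-1 0.1 0 11.3 0;-1 0.1 0 11.3 0;-1 0.1 0 11.3 0;-1 0.1 0 11.3 0;-1 0.1 0 8 0;-1 0.1 0 4 0;-1 0.1 0 0 0;-1 0.1 0 -3 0;-1 0.1 0 -3 0")

```text
time: 6.03
tool_pos: [0.514, 0.2745, 0.1747]
ee_rot: [-3.134, -0.014, -0.09]
wrist_force: [1.0, -0.3, 0.2]
width: 0.0937
```

servo_tool(series="-1 14 59.7 0 0;-1 14 59.7 0 0;-1 14 59.7 0 0;-1 14 59.7 0 0;-1 14 59.7 0 0;-1 14 59.7 0 0;-1 14 59.7 0 0;-1 14 59.7 0 0;-1 14 59.7 0 0;-1 14 59.7 0 0;-1 14 59.7 0 0;-1 14 59.7 0 0;-1 14 59.7 0 0;-1 14 59.7 0 0;-1 14 59.7 0 0;-1 14 59.7 0 0;-1 14 59.7 0 0;-1 14 59.7 0 0;-1 14 59.7 0 0;-1 14 59.7 0 0")

```text
time: 7.7
tool_pos: [0.5961, -0.3326, 0.1659]
ee_rot: [-3.142, -0.0, -0.088]
wrist_force: [-0.6, 0.0, -0.1]
width: 0.0936
```

```bash
cat >> h.py <<'E'
def to(x,y,z=None):
    o=robot.get_obs();R=Ro.from_euler('xyz',[np.pi,0,o['ee_rot'][2]]).as_matrix();p=o['tool_pos']
    print(round(o['time'],2),p.round(4),'->',(100*R.T@(np.array([x,y,p[2] if z is None else z])-p)).round(2))
E
python3 - <<'E'
from h import *
to(.5958,-.3345)
save('top','top2')
p=cv2.imread('pics/top2.png'); cv2.imwrite('pics/top2c.png',cv2.resize(p[195:335,160:510],None,fx=2.2,fy=2.2))
E
```

```text
7.7 [ 0.5961 -0.3326  0.1659] -> [-0.01  0.19  0.  ]
```

View pics/top2c.png

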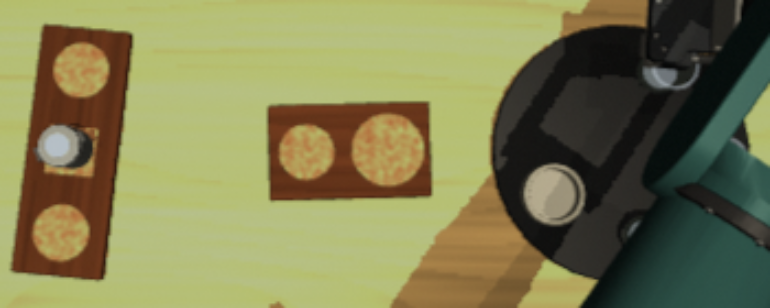

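The holder stands on the square pad. Now glass A.

servo_tool(series="-1 0 0.2 4 0;-1 0 0.2 8 0;-1 0 0.2 11 0;-1 0 0.2 12.5 0;-1 0 0.2 13 0;-1 0 0.2 13 0;1 0 0.2 13 0;1 0 0.2 13 0;1 0 0.2 13 0;1 0 0.2 13 0;1 0 0.2 13 0;1 0 0.2 13 0;1 0 0.2 13 0;1 0 0.2 13 0;1 0 0.2 13 0;1 0 0.2 13 0;1 0 0.2 11 0;1 0 0.2 8 0;1 0 0.2 4 0;1 0 0.2 3 0")

```text
time: 9.42
tool_pos: [0.5979, -0.3381, 0.1424]
ee_rot: [3.136, -0.009, -0.09]
wrist_force: [0.6, -0.4, 0.1]
width: 0.0483
```

Run:
```python
from h import *
w=pix2world('top',187.3,261.8,.078);print(w); to(.594,.2657)
```

```text
[0.50666747 0.26849476 0.078     ]
9.42 [ 0.5979 -0.3381  0.1424] -> [ -5.83 -60.1   -0.  ]
```

servo_tool(series="1 -5.6 -59.8 0 0;1 -5.6 -59.8 0 0;1 -5.6 -59.8 0 0;1 -5.6 -59.8 0 0;1 -5.6 -59.8 0 0;1 -5.6 -59.8 0 0;1 -5.6 -59.8 0 0;1 -5.6 -59.8 0 0;1 -5.6 -59.8 0 0;1 -5.6 -59.8 0 0;1 -5.6 -59.8 0 0;1 -5.6 -59.8 0 0;1 -5.6 -59.8 0 0;1 -5.6 -59.8 0 0;1 -5.6 -59.8 0 0;1 -5.6 -59.8 0 0;1 -5.6 -59.8 0 0;1 -5.6 -59.8 0 0;1 -5.6 -59.8 0 0;1 -5.6 -59.8 0 0")

```text
time: 11.08
tool_pos: [0.594, 0.2625, 0.1354]
ee_rot: [3.141, -0.0, -0.092]
wrist_force: [0.3, -0.6, -1.1]
width: 0.0482
```

Run:
```python
from h import *
o=robot.get_obs();print(o['ee_rot'],o['width'],o['wrist_force']);to(.594,.2657,.0235)
save('wrist','w3')
```

```text
[ 3.14112682e+00 -4.89059788e-05 -9.24863778e-02] 0.04816717850128941 [ 0.28307258 -0.59914223 -1.08879842]
11.08 [0.594  0.2625 0.1354] -> [-0.03 -0.31 11.19]
```

View pics/w3.png

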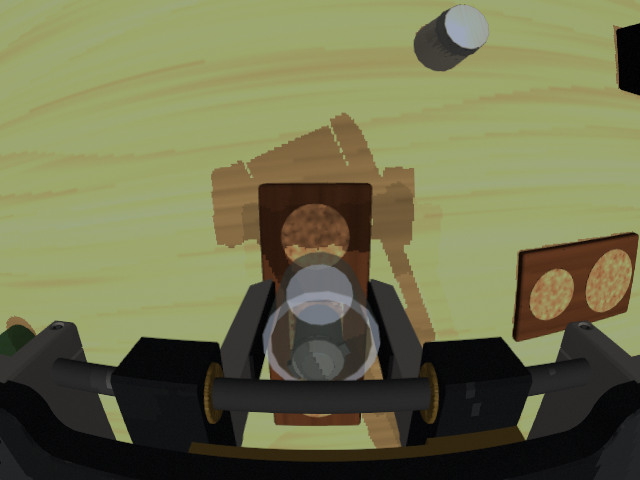

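servo_tool(series="1 0 -0.25 4 0;1 0 -0.25 8 0;1 0 -0.25 10 0;1 0 -0.25 10.8 0;1 0 -0.25 11.1 0;1 0 -0.25 11.2 0;1 0 -0.25 11.2 0;0.5 0 -0.25 11.2 0;0 0 -0.25 11.2 0;-0.5 0 -0.25 11.2 0;-1 0 -0.25 11.2 0;-1 0 -0.25 11.2 0;-1 0 -0.25 11.2 0;-1 0 -0.25 11.2 0;-1 0 -0.25 11.2 0;-1 0 -0.25 8 0;-1 0 -0.25 4 0;-1 0 -0.25 0 0;-1 0 -0.25 -3 0;-1 0 -0.25 -3 0")

```text
time: 12.8
tool_pos: [0.5977, 0.2681, 0.1755]
ee_rot: [-3.135, -0.015, -0.09]
wrist_force: [0.5, -0.2, 1.2]
width: 0.0941
```

Run:
```python
from h import *
print(wpix(316,236,.012,np.array([.594,.2625,.1354]),[3.1411,0,-.0925]));to(.4253,-.317)
```

```text
[0.59520667 0.26540111 0.012     ]
12.8 [0.5977 0.2681 0.1755] -> [-11.91  59.83   0.  ]
```

servo_tool(series="-1 -11.6 59.5 0 0;-1 -11.6 59.5 0 0;-1 -11.6 59.5 0 0;-1 -11.6 59.5 0 0;-1 -11.6 59.5 0 0;-1 -11.6 59.5 0 0;-1 -11.6 59.5 0 0;-1 -11.6 59.5 0 0;-1 -11.6 59.5 0 0;-1 -11.6 59.5 0 0;-1 -11.6 59.5 0 0;-1 -11.6 59.5 0 0;-1 -11.6 59.5 0 0;-1 -11.6 59.5 0 0;-1 -11.6 59.5 0 0;-1 -11.6 59.5 0 0;-1 -11.6 59.5 0 0;-1 -11.6 59.5 0 0;-1 -11.6 59.5 0 0;-1 -11.6 59.5 0 0")

```text
time: 14.47
tool_pos: [0.4254, -0.3141, 0.1655]
ee_rot: [-3.141, -0.0, -0.088]
wrist_force: [-0.4, -0.1, -0.9]
width: 0.0942
```

Run:
```python
from h import *
to(.4253,-.317,.036); save('wrist','w4')
```

```text
14.47 [ 0.4254 -0.3141  0.1655] -> [ 0.02  0.29 12.95]
```

View pics/w4.png

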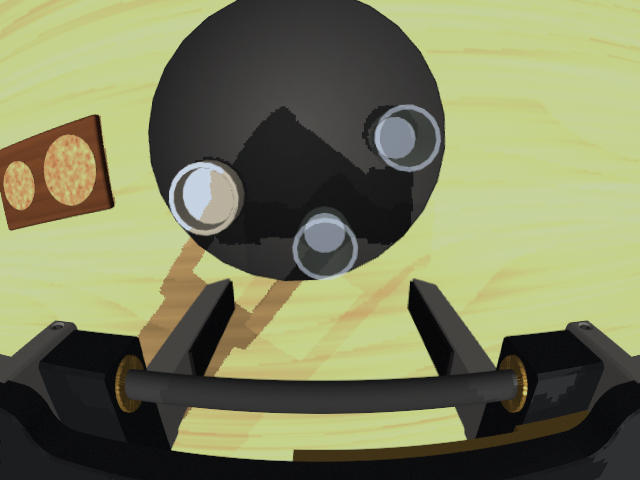

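Glass C's rim is at (325,247), glass B's rim at (407,138) and the dish rim at (206,198).

Run:
```python
from h import *
p=np.array([.4254,-.3141,.1655]);r=[np.pi,0,-.088]
for n,u,v,z in(('C',325,247,.085),('B',407,138,.085),('D',206,198,.055)):print(n,wpix(u,v,z,p,r).round(4))
```

```text
C [ 0.4293 -0.3185  0.085 ]
B [ 0.5035 -0.3826  0.085 ]
D [ 0.47   -0.2255  0.055 ]
```

servo_tool(series="-1 0.2 0.3 4 0;-1 0.2 0.3 8 0;-1 0.2 0.3 11 0;-1 0.2 0.3 12.5 0;-1 0.2 0.3 13 0;-1 0.2 0.3 13 0;1 0.2 0.3 13 0;1 0.2 0.3 13 0;1 0.2 0.3 13 0;1 0.2 0.3 13 0;1 0.2 0.3 13 0;1 0.2 0.3 13 0;1 0.2 0.3 13 0;1 0.2 0.3 13 0;1 0.2 0.3 13 0;1 0.2 0.3 13 0;1 0.2 0.3 11 0;1 0.2 0.3 8 0;1 0.2 0.3 4 0;1 0.2 0.3 3 0")

```text
time: 16.18
tool_pos: [0.4287, -0.3208, 0.1416]
ee_rot: [3.135, -0.008, -0.09]
wrist_force: [0.4, -0.4, 0.6]
width: 0.0477
```

servo_tool(series="1 -5.6 -59.8 0 0;1 -5.6 -59.8 0 0;1 -5.6 -59.8 0 0;1 -5.6 -59.8 0 0;1 -5.6 -59.8 0 0;1 -5.6 -59.8 0 0;1 -5.6 -59.8 0 0;1 -5.6 -59.8 0 0;1 -5.6 -59.8 0 0;1 -5.6 -59.8 0 0;1 -5.6 -59.8 0 0;1 -5.6 -59.8 0 0;1 -5.6 -59.8 0 0;1 -5.6 -59.8 0 0;1 -5.6 -59.8 0 0;1 -5.6 -59.8 0 0;1 -5.6 -59.8 0 0;1 -5.6 -59.8 0 0;1 -5.6 -59.8 0 0;1 -5.6 -59.8 0 0")

```text
time: 17.85
tool_pos: [0.4249, 0.2807, 0.1353]
ee_rot: [3.141, -0.0, -0.092]
wrist_force: [0.2, -0.4, -1.5]
width: 0.0479
```

Run:
```python
from h import *
o=robot.get_obs();print(o['ee_rot'],o['width']);to(.425,.281,.0235)
save('wrist','w5')
```

```text
[ 3.14116441e+00 -5.62098752e-05 -9.22669679e-02] 0.04785662366329649
17.85 [0.4249 0.2807 0.1353] -> [ 1.000e-02 -3.000e-02  1.118e+01]
```

View pics/w5.png

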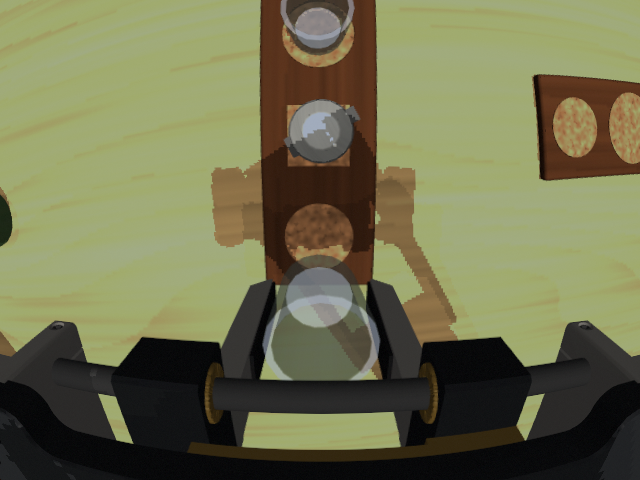

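The far glass and the holder sit centred on their pads, and the near pad at (319,235) lines up. I'm lowering glass C.

servo_tool(series="1 0 0 4 0;1 0 0 8 0;1 0 0 10 0;1 0 0 10.8 0;1 0 0 11.1 0;1 0 0 11.2 0;1 0 0 11.2 0;0.5 0 0 11.2 0;0 0 0 11.2 0;-0.5 0 0 11.2 0;-1 0 0 11.2 0;-1 0 0 11.2 0;-1 0 0 11.2 0;-1 0 0 11.2 0;-1 0 0 11.2 0;-1 0 0 8 0;-1 0 0 4 0;-1 0 0 0 0;-1 0 0 -3 0;-1 0 0 -3 0")

```text
time: 19.57
tool_pos: [0.4284, 0.284, 0.174]
ee_rot: [-3.134, -0.013, -0.09]
wrist_force: [1.5, 0.5, 1.9]
width: 0.0941
```

servo_tool(series="-1 9 49.9 0 0;-1 9 49.9 0 0;-1 9 49.9 0 0;-1 9 49.9 0 0;-1 9 49.9 0 0;-1 9 49.9 0 0;-1 9 49.9 0 0;-1 9 49.9 0 0;-1 9 49.9 0 0;-1 9 49.9 0 0;-1 9 49.9 0 0;-1 9 49.9 0 0;-1 9 49.9 0 0;-1 9 49.9 0 0;-1 9 49.9 0 0;-1 9 49.9 0 0;-1 9 49.9 0 0;-1 9 49.9 0 0")

```text
time: 21.07
tool_pos: [0.4695, -0.2215, 0.1657]
ee_rot: [3.142, -0.0, -0.088]
wrist_force: [-0.3, 0.8, 0.0]
width: 0.0938
```

Run:
```python
from h import *
to(.470,-.2225,.029)
```

```text
21.07 [ 0.4695 -0.2215  0.1657] -> [ 0.06  0.1  13.67]
```

servo_tool(series="-1 0.1 0.1 4 0;-1 0.1 0.1 8 0;-1 0.1 0.1 11 0;-1 0.1 0.1 12.5 0;-1 0.1 0.1 13.3 0;-1 0.1 0.1 13.6 0;-1 0.1 0.1 13.6 0;1 0.1 0.1 13.6 0;1 0.1 0.1 13.6 0;1 0.1 0.1 13.6 0;1 0.1 0.1 13.6 0;1 0.1 0.1 13.6 0;1 0.1 0.1 13.6 0;1 0.1 0.1 13.6 0;1 0.1 0.1 13.6 0;1 0.1 0.1 13.6 0;1 0.1 0.1 12.5 0;1 0.1 0.1 10 0;1 0.1 0.1 6 0;1 0.1 0.1 3 0")

```text
time: 22.73
tool_pos: [0.4698, -0.2242, 0.137]
ee_rot: [3.141, 0.001, -0.09]
wrist_force: [-0.1, -0.6, -0.8]
width: 0.0624
```

servo_tool(series="1 2.9 -16.9 0 0;1 2.9 -16.9 0 0;1 2.9 -16.9 0 0;1 2.9 -16.9 0 0;1 2.9 -16.9 0 0;1 2.9 -16.9 0 0;1 2.9 -16.9 0 0;1 2.9 -16.9 0 0;1 2.9 -16.9 0 0;1 2.9 -16.9 0 0")

```text
time: 23.57
tool_pos: [0.514, -0.0599, 0.1354]
ee_rot: [3.141, 0.0, -0.093]
wrist_force: [0.1, 0.3, -1.8]
width: 0.0621
```

Run:
```python
from h import *
o=robot.get_obs();print(o['ee_rot'],o['width']);to(.514,-.0565,.0165)
save('wrist','w6')
```

```text
[ 3.14121013e+00  2.99171088e-04 -9.25983794e-02] 0.06214071101260168
23.57 [ 0.514  -0.0599  0.1354] -> [-0.03 -0.34 11.89]
```

View pics/w6.png

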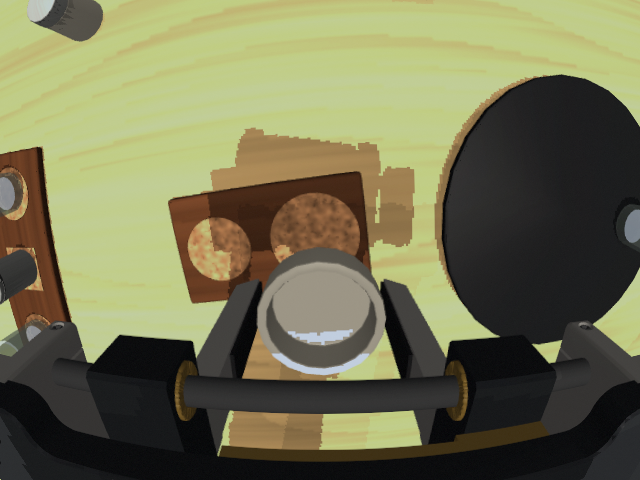

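The dish is held. The large pad is centred at about (315.5,236) and the small one at (219,249).

Run:
```python
from h import *
o=robot.get_obs();p=o['tool_pos'];r=o['ee_rot']
print(wpix(315.5,236,.012,p,r),wpix(219,249,.012,p,r));to(.514,-.0565,.0165)
```

```text
[ 0.51530025 -0.05633885  0.012     ] [0.51156034 0.02873427 0.012     ]
23.62 [ 0.5141 -0.0597  0.1354] -> [-0.04 -0.32 11.89]
```

servo_tool(series="1 0.1 -0.3 4 0;1 0.1 -0.3 8 0;1 0.1 -0.3 10.5 0;1 0.1 -0.3 11.4 0;1 0.1 -0.3 11.7 0;1 0.1 -0.3 11.8 0;1 0.1 -0.3 11.8 0;0.5 0.1 -0.3 11.8 0;0 0.1 -0.3 11.8 0;-0.5 0.1 -0.3 11.8 0;-1 0.1 -0.3 11.8 0;-1 0.1 -0.3 11.8 0;-1 0.1 -0.3 11.8 0;-1 0.1 -0.3 11.8 0;-1 0.1 -0.3 8 0;-1 0.1 -0.3 4 0;-1 0.1 -0.3 0 0;-1 0.1 -0.3 -3 0;-1 0.1 -0.3 -3 0;-1 0.1 -0.3 -3 0")

```text
time: 25.28
tool_pos: [0.517, -0.0558, 0.1681]
ee_rot: [3.141, -0.006, -0.09]
wrist_force: [0.1, -0.3, -0.3]
width: 0.0937
```

servo_tool(series="-1 1.8 32.8 0 -1.29;-1 1.8 32.8 0 -1.29;-1 1.8 32.8 0 -1.29;-1 1.8 32.8 0 -1.29;-1 1.8 32.8 0 -1.29;-1 1.8 32.8 0 -1.29;-1 1.8 32.8 0 -1.29;-1 1.8 32.8 0 -1.29;-1 1.8 32.8 0 -1.29;-1 1.8 32.8 0 -1.29;-1 1.8 32.8 0 -1.29;-1 1.8 32.8 0 -1.29;-1 1.8 32.8 0 -1.29;-1 1.8 32.8 0 -1.29;-1 1.8 32.8 0 -1.29;-1 1.8 32.8 0 -1.29")

```text
time: 26.62
tool_pos: [0.504, -0.3834, 0.1653]
ee_rot: [-3.141, -0.0, 1.2]
wrist_force: [0.3, -0.5, -0.9]
width: 0.0942
```

Run:
```python
from h import *
print(robot.get_obs()['ee_rot']);to(.5035,-.3835,.0355)
```

```text
[-3.14128529e+00 -1.96499656e-05  1.19953373e+00]
26.62 [ 0.504  -0.3834  0.1653] -> [-0.03 -0.04 12.98]
```

servo_tool(series="-1 0 0 4 0;-1 0 0 8 0;-1 0 0 11 0;-1 0 0 12.5 0;-1 0 0 13 0;-1 0 0 13 0;1 0 0 13 0;1 0 0 13 0;1 0 0 13 0;1 0 0 13 0;1 0 0 13 0;1 0 0 13 0;1 0 0 13 0;1 0 0 13 0;1 0 0 13 0;1 0 0 13 0;1 0 0 11 0;1 0 0 8 0;1 0 0 4 0;1 0 0 3 0")

```text
time: 28.28
tool_pos: [0.5063, -0.3858, 0.1423]
ee_rot: [3.132, 0.004, 1.2]
wrist_force: [1.2, -0.8, 1.8]
width: 0.0484
```

Run:
```python
from h import *
to(.5115,.029,.136)
R=Ro.from_euler('xyz',[np.pi,0,1.2]).as_matrix();print(100*R.T@np.array([.5115-.504,.029+.3838,0]))
```

```text
28.28 [ 0.5063 -0.3858  0.1423] -> [ 38.85 -14.55   0.63]
[ 3.87463418e+01 -1.42590988e+01 -1.74623597e-15]
```

servo_tool(series="1 38.7 -14.3 0 0;1 38.7 -14.3 0 0;1 38.7 -14.3 0 0;1 38.7 -14.3 0 0;1 38.7 -14.3 0 0;1 38.7 -14.3 0 0;1 38.7 -14.3 0 0;1 38.7 -14.3 0 0;1 38.7 -14.3 0 0;1 38.7 -14.3 0 0;1 38.7 -14.3 0 0;1 38.7 -14.3 0 0;1 38.7 -14.3 0 0;1 38.7 -14.3 0 0;1 38.7 -14.3 0 0;1 38.7 -14.3 0 0")

```text
time: 29.62
tool_pos: [0.5111, 0.0274, 0.1353]
ee_rot: [-3.142, 0.0, 1.198]
wrist_force: [0.5, 0.1, -0.4]
width: 0.0481
```

Run:
```python
from h import *
o=robot.get_obs();print(o['ee_rot'],o['width']);to(.5115,.029,.0235)
save('wrist','w7')
```

```text
[-3.14155458e+00  2.90879535e-04  1.19752992e+00] 0.04806458057821733
29.62 [0.5111 0.0274 0.1353] -> [ 0.17 -0.02 11.18]
```

View pics/w7.png

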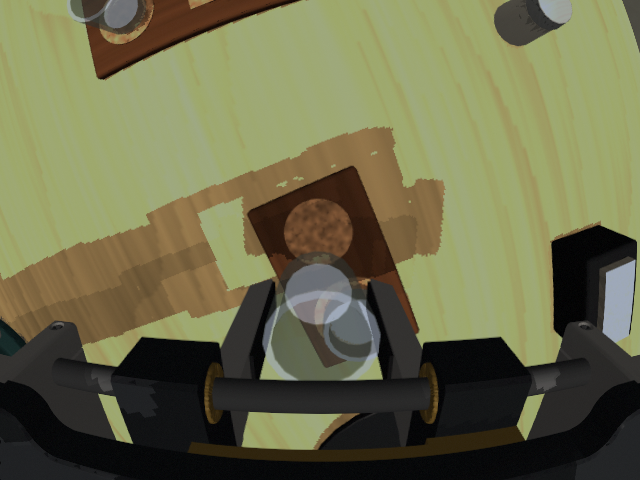

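The small pad at (318,231) lines up after a 1.7 mm shift along tool x.

servo_tool(series="1 0.2 0 4 0;1 0.2 0 8 0;1 0.2 0 10 0;1 0.2 0 10.8 0;1 0.2 0 11.1 0;1 0.2 0 11.2 0;1 0.2 0 11.2 0;0.5 0.2 0 11.2 0;0 0.2 0 11.2 0;-0.5 0.2 0 11.2 0;-1 0.2 0 11.2 0;-1 0.2 0 11.2 0;-1 0.2 0 11.2 0;-1 0.2 0 11.2 0;-1 0.2 0 11.2 0;-1 0.2 0 8 0;-1 0.2 0 4 0;-1 0.2 0 0 0;-1 0.2 0 -3 0;-1 0.2 0 -3 0")

```text
time: 31.33
tool_pos: [0.5159, 0.0304, 0.174]
ee_rot: [3.127, -0.005, 1.2]
wrist_force: [1.8, 0.6, 0.4]
width: 0.0938
```

servo_tool(series="-1 -26 10 -3 0;-1 -26 10 -3 0;-1 -26 10 -3 0;-1 -26 10 -3 0;-1 -26 10 -3 0;-1 -26 10 -3 0;-1 -26 10 -3 0;-1 -26 10 -3 0;-1 -26 10 -3 0;-1 -26 10 -3 0;-1 -26 10 -3 0;-1 -26 10 -3 0")

```text
time: 32.33
tool_pos: [0.5108, -0.2464, 0.1953]
ee_rot: [-3.141, -0.0, 1.202]
wrist_force: [0.0, -0.2, 0.9]
width: 0.0941
```

Run:
```python
from h import *
p,_=save('top','top3')
c=cv2.resize(p[200:330,160:365,::-1],None,fx=3.9,fy=3.9,interpolation=cv2.INTER_CUBIC);c=cv2.convertScaleAbs(c,alpha=1.4)
cv2.imwrite('pics/top3c.png',c)
```

```text
(no output)
```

View pics/top3c.png

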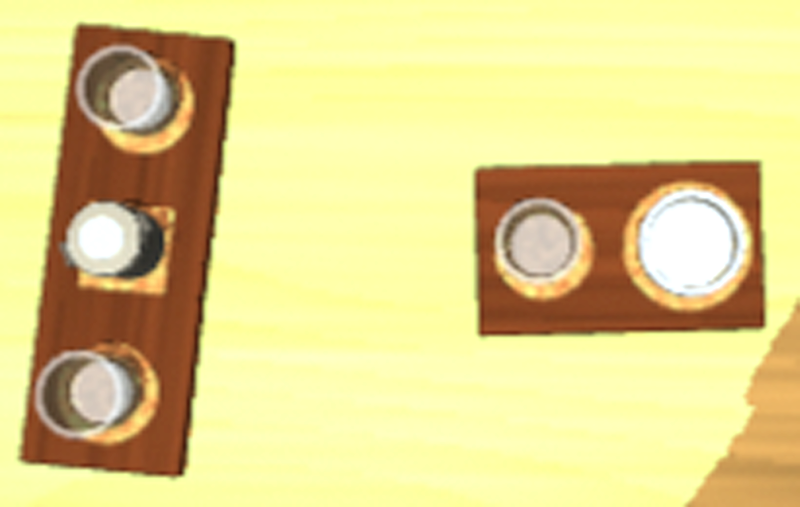

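All five things are upright on their pads. Rim centres in the crop are far (122,87), near (82,394), small (538,241), dish (691,244) and holder lid (103,238). I'll compare these with the pads in the same camera.

Run:
```python
from h import *
for n,u,v,z,px,py in(('far',122,87,.072,.5917,.2673),('near',82,394,.072,.4224,.2823),('small',538,241,.072,.5088,.0301),('dish',691,244,.042,.5119,-.0552),('hold',103,238,.078,.5075,.2745)):
    w=pix2world('top',160+(u-1.5)/3.9,200+(v-1.5)/3.9,z);print(n,((w[:2]-[px,py])*1000).round(1))
```

```text
far [ 2.4 -1.8]
near [ 1.  -1.1]
small [1.7 1.3]
dish [-0.6 -0.4]
hold [ 1.6 -3.2]
```

All five are within about 4 mm of their pad centres, and the arm is clear. Handing in.

Run:
```python
from h import *
print(robot.close_job())
```

```text
the job is handed in; nothing more can be done
None
```

I laid up both boards and handed in the job at about 32 s of the 128 s allowed. A glass is on each round end pad of the long board, with the toothpick holder on the square pad between them. The dish and the third glass are on the short board.

- **Centring:** My last top-camera check put every thing within about 4 mm of its pad centre, against the 12 mm allowed. The holder was the worst, at about 3.6 mm. All five looked upright, with the gripper open and the arm clear.
- **Disagreements:** The top and wrist cameras disagreed by up to about 6 mm on positions, so I used averages. An early rough reading put the holder about 6 mm off centre. The wrist view and the last check did not bear that out.
- **Napkin box and shaker:** I never worked near them and saw no contact, but I did not measure their positions at the end.

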